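# Index the rotary table and load the key

### The arm

A 7-joint arm with a two-finger parallel gripper is mounted at the origin on a cart in front of the work surface, level with it; the furniture and walls round the work are solid. World frame = base frame: x ahead of the robot, y to its left, z up, the work surface at z = 0. Lengths are in mm, angles in degrees, forces in N, time in s.
With the tool pointing down it reaches from about 425 to 875 mm from the base axis. Payload 4.7 kg.
Tool frame: the origin (TCP) lies at the very end of the fingers, on their centre line; the grasp point (between the pads) lies 19 mm behind it (env.grip_depth is the distance from the TCP to the grasp point, in mm); z points along the fingers, y is the line along which they close (so a half turn about z gives the same grasp; the last joint's range is limited). The gripper opens to 87 mm and grips with 3 to 60 N. Pads are 19 mm wide; open, the fingers measure 117 mm over their backs; the gripper's body (75 mm by 190 mm) begins 51 mm behind the grasp point.
Start: joints at [-75.739, 18.392, -4.016, 83.108, 1.295, 78.541, -3.26], TCP at [151.248, 632.179, 222.587] pointing down, gripper open.
Joint ranges: [-163.93, 163.93], [-17.29, 119.83], [-79.2, 71.16], [3.27, 140.29], [-89.18, 269.18], [5.43, 117.66], [-154.24, 154.24]. Speed limits (degrees/s): [147.25, 147.25, 180, 180, 180, 180, 180].

### API

Orientations are given as [roll, pitch, yaw] about the fixed x, y, z axes, in that order (R = Rz(yaw) Ry(pitch) Rx(roll)).
In Python, from cell import env, camera, camera_model gives the robot as it stands. The module is installed in compiled form; this text tells all that it offers.
- The arm moves only by the tool move_arm, never from a script. Its argument "rows" is text: rows parted by semicolons, each of 5 numbers parted by spaces: the shift along the world's x, y, z in cm, then the turn about the world's z in rad, then the gripper command: -1 is shut, 1 is fully open, values between are in proportion. In form: dx dy dz roll claw; .... A call has exactly 5 rows; each row shifts and turns the commanded pose from where the row before left it; what a row does not reach is not made up. A row lasts 1/8 s, in which the tool goes at most 62.5 mm and 10.7 degrees, less where a joint would pass 70% of its speed; a pose out of reach is approached as far as the arm can. A call with a gripper value outside its range is refused whole. The fingers move at their own pace and stop on an object; "newtons" is the grip in N (left out, the last holds). Time passes only in rows, so rows that do not move let the fingers close, or fill a call up. It gives the time, the measured TCP pose, the force, the opening and the grip force at its end, in the units of the state.
- env.state(): the state, without advancing time (a new reading comes with each control period).
- camera(name): name is "scene" or "top"; returns (picture, depth): 480x640x3 uint8, red, green, blue; 480x640 float32, mm along the optical axis (not along the pixel's ray), 0 where there is no reading.
- camera_model(name): a dict with "fov_y" (degrees; the focal length in pixels is half the picture's height over the tangent of half this angle, whatever the lens; pixels are square), "cx", "cy" (the principal point, pixels), "k1" (the pictures are not rectified: a ray, as slopes to the right and down, at radius r is drawn at 1 + k1 r^2 times it, then the intrinsics apply), "rvec" (rotation vector, rad) and "tvec" (3), from world to camera coordinates, as OpenCV has them. Camera axes: x right, y down, z forward; pixel columns grow to the right and rows downward; lengths in mm; the calibration is good to about 2 mm. A picture is of the moment at which its call begins. camera_model takes no time and is no camera call.
- env.close_job(): hands the job in; it is judged then, once.
The state is a dict: "clock": time; "qpos": joint angles; "dq": joint speeds; "joint_torque": joint torques, N m; "eef_pos": TCP position; "tcp_rot": TCP orientation; "ft_force": force on the tool from outside, world axes, zero at the start; "torque": the same for the moment, N m; "opening": finger opening in mm; "grasp_force": force on a finger pad.
Only numpy, scipy, OpenCV 4.12 (cv2) and the standard library are available. Lean on these libraries where they do the work, as an engineer would, in place of code of your own. Each camera call takes 0.05 s, during which the arm holds its last target. There are 200 camera calls.

### The job

Flip the red lock lever of the indexing table over to free the table, then turn the table a quarter turn anticlockwise (seen from above) by its black handle until it clicks into the detent with the empty nest at the yellow pointer, and flip the lever back to lock it there. Then take the cut key from the wooden parts rest, lay it down flat in the nest between the brass pins, and let go. Leave the tape measure, the welding magnet and the paint marker where they are.

Things in the scene. Friction and masses are not known exactly. Their poses are not given: they have to be found in the camera images.
- index_base: Fixed blue base of the indexing table, round plate of radius 128 mm; origin at the centre of its underside, z up along the table's axis. A tab with the yellow pointer stands out to 170 mm along its -x axis (45 mm high), a tab with the lock lever's bracket (32 mm wide, 64 mm high) to 190 mm along its -y axis. Its place and its turn about z vary.
- hub (a point): Centre of the table's top face, on the turning axis, 42 mm above the work surface. The bare steel table has radius 135 mm, is 12 mm thick and has four slots in its rim for the lever's tooth, one each quarter turn.
- turntable (a joint): Angle of the table in rad, growing anticlockwise seen from above, range -0.1 to 3.3. Starts in the detent at 0; the next are at 1.571 and 3.142. Let go within 0.05 rad of a detent, a sprung ball centres it. Leaving or entering a detent takes about 5 N at the handle, turning between them about 1 N. Locked, it has 0.016 rad of play either way.
- turn_handle (a point): Point on the axis of the upright round black handle (diameter 24 mm) fixed on the table 100 mm from the hub; 105 mm above the work surface, the handle's top at 122 mm. At joint value 0 it lies along index_base's +x axis from the hub, at 1.571 along its +y axis.
- lock_lever (a joint): Over-centre lock lever in rad: 0 = locked (leaning outward, away from the table, its tooth in a rim slot), 1.1 = free (leaning inward over the table's rim). Pushed past the middle (0.55) it snaps to the other end by itself; that takes about 1 to 2 N at the knob. It locks only with the table in a detent.
- lock_knob (a point): Centre of the red ball knob (diameter 26 mm) on the lock lever, whose rod is 11 mm thick. It swings in index_base's y-z plane, 75 mm from a pivot at x = 0, y = -152, z = 55 mm of index_base: at y = -191, z = 119 mm when locked, at y = -113, z = 119 mm when free.
- nest (a point): Where the key's centre belongs: 60 mm from the hub, 60.5 mm above the work surface, turning with the table. At turntable 0 it lies along index_base's +y axis from the hub, at 1.571 along -x, at the pointer. The key lies along its x axis (any end first) on two bars 10 mm wide at x = +-32 mm, tops 58 mm above the work surface; room for fingers between.
- key_center (a point): Centre of the loose dark steel cut key, 95 mm long along its y axis, up to 26 mm wide along x, 5 mm thick along z, about 0.08 kg. It starts flat on the parts rest, its centre 26.5 mm above the work surface; at its middle the space under it is free for fingertips.
- key: The same cut key; origin at the centre of its underside, axes as key_center.
- parts_rest: Fixed wooden parts rest: plate 70 x 120 x 8 mm, long side along its y axis, with two battens 12 mm wide, 50 mm long at y = +-32 mm that carry the key 24 mm above the work surface. Origin at the centre of its underside.
- tape_measure: Yellow pocket tape measure, 67 x 82 x 38 mm, a bystander. Origin at the centre of its underside.
- weld_magnet: Flat red and grey arrow-shaped welding magnet, 69 x 102 x 14 mm, a bystander. Origin at the centre of its underside.
- paint_marker: White and red paint marker, 17 x 135 x 16 mm, a bystander. Origin at the centre of its underside.
- nest_pin (a point): Brass pins round the nest (this point: top of an end pin): diameter 8 mm, tapered tops 10 mm above the bars; about the nest point one at each end at x = +-55.5 mm and two on each long side at x = +-38, y = +-21 mm, so the key has about 4 mm of play each way.

How it is judged:
By the outcome, as a careful person would: the job done as asked, in the order asked, and still so for the second after the job is handed in, with the robot touching nothing.
It also fails if it takes over 72 s, if anything falls off the work surface, if the arm or the gripper's body presses on something with over 40 N, if the wrist force passes 120 N, or if a joint passes its speed limit or range.

## Working session

There is one attempt and no reset: what is moved stays moved. The work goes in short steps, Python scripts to look and compute and a tool call to move; the robot and the scene stay as the last step left them, time stands still between calls to the robot, and variables do not carry over. Pictures are saved under pics/ and viewed, at most 10 in all, crops included, and the job is handed in when it is done.

Besides the shell and the picture viewer there is one more tool, called after "Emit:" as name(argument=value, ...) on one line, values as JSON. move_arm: Moves the arm, as the interface text tells. Its arguments: {"type":"object","properties":{"rows":{"type":"string"},"newtons":{"type":"number"}},"required":["rows"]}

```bash
mkdir -p pics; cat > h.py <<'E'
import numpy as np, cv2
from cell import env, camera, camera_model
def K(n):
    m=camera_model(n); f=240/np.tan(np.radians(m["fov_y"]/2)); return m,f,cv2.Rodrigues(np.array(m["rvec"],float))[0],np.array(m["tvec"],float).ravel()
def ray(n,u,v):
    m,f,R,t=K(n); d=np.array([(u-m["cx"])/f,(v-m["cy"])/f]); s=d.copy()
    for _ in range(20): s=d/(1+m["k1"]*(s@s))
    return R.T@np.array([s[0],s[1],1]), -R.T@t
def atz(n,u,v,z):
    d,c=ray(n,u,v); return c+d*(z-c[2])/d[2]
def proj(n,p):
    m,f,R,t=K(n); q=R@np.array(p,float)+t; s=q[:2]/q[2]; s=s*(1+m["k1"]*(s@s)); return s*f+[m["cx"],m["cy"]]
def shot(n,name):
    p,d=camera(n); cv2.imwrite(f"pics/{name}.png",p[:,:,::-1]); np.save(f"pics/{name}.npy",d); return p,d
E
python3 - <<'E'
from h import *
for n in("top","scene"):
    shot(n,n+"0"); print(camera_model(n), ray(n,320,240)[1])
print(env.state())
E
```

```text
{'fov_y': 57.4154496738774, 'cx': 317.10822396686774, 'cy': 246.01824556532293, 'k1': 0.033345110903906044, 'rvec': array([ 2.14817063, -2.18593276,  0.08998695]), 'tvec': array([-18.78925862, 561.48425215, 969.43198471])} [ 466.62843447  -39.57049835 1017.89393084]
{'fov_y': 51.41421894041658, 'cx': 315.2817215152183, 'cy': 245.22023029981082, 'k1': -0.03519167260078732, 'rvec': array([ 2.12480174, -0.4534822 ,  0.25931553]), 'tvec': array([-519.95732295,  186.62698899,  776.23888095])} [ 242.20038756 -704.68252884  593.71167818]
{'clock': 0.1, 'qpos': array([-75.73968129,  18.43479122,  -4.01588604,  83.16744694,
         1.29726019,  78.54059526,  -3.26015733]), 'dq': array([-0.04418324, -0.12157152,  0.07152455, -0.26905004, -0.00724274,
       -0.09338865, -0.04075891]), 'joint_torque': array([-1.81346854e-04, -4.92570376e+01, -4.05796096e-01, -3.13401461e+01,
       -6.43779687e-02,  3.95997043e-02,  8.34085176e-05]), 'eef_pos': array([151.15913964, 631.67646851, 221.57525931]), 'tcp_rot': array([-1.79902525e+02,  7.52151516e-03,  1.66549902e+02]), 'ft_force': array([0.36022903, 0.60181118, 0.71635914]), 'torque': array([-0.03882854,  0.03729702,  0.02137767]), 'grasp_force': 0.0, 'opening': 87.0833823520039}
```

View pics/top0.png

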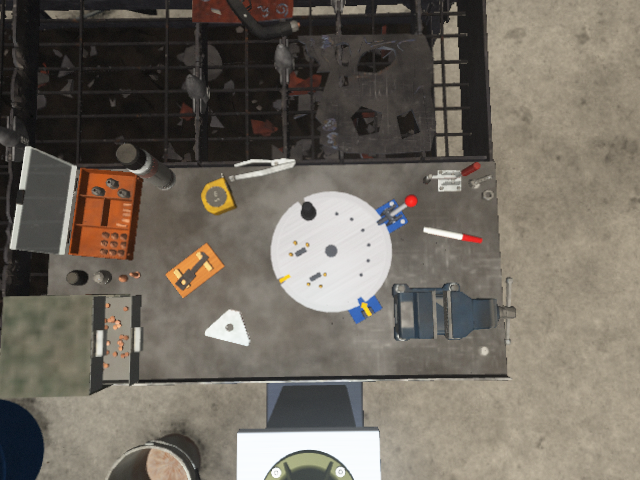

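View pics/scene0.png

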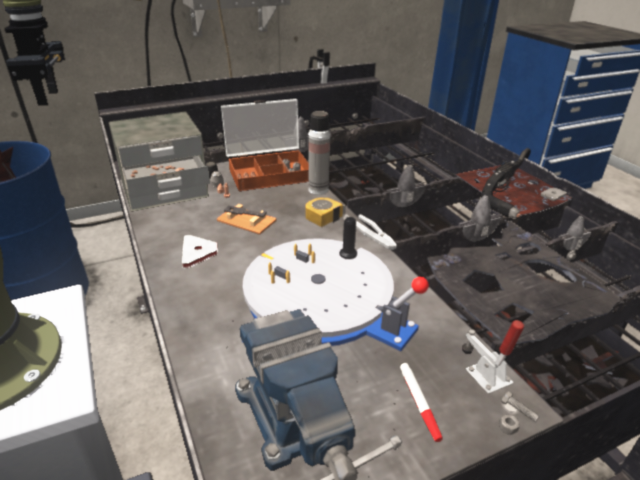

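```bash
python3 - <<'E'
from h import *
h=atz("top",331,251,42); k=atz("top",411,201,119); t=atz("top",308,211,122); p=atz("top",366,308,45)
print(h,k,t,p)
for q in(k,t,p): print(np.degrees(np.arctan2(*(q-h)[1::-1])),np.hypot(*(q-h)[:2]))
i=cv2.imread("pics/top0.png")
a=cv2.resize(i[170:330,160:310],None,fx=3.7,fy=3.7,interpolation=2)
cv2.imwrite("pics/c1.png",a)
a=cv2.resize(i[180:330,262:422],None,fx=4,fy=4,interpolation=2)
cv2.imwrite("pics/c2.png",a)
E
```

```text
[547.85963702 -59.58159572  42.        ] [ 642.40673818 -225.63329386  119.        ] [625.1020755  -12.00587947 122.        ] [ 420.71582834 -133.79625527   45.        ]
-60.34352659381181 191.0819740144261
31.63004405571548 90.71848256167412
-149.72761554988986 147.21876164006005
```

View pics/c1.png

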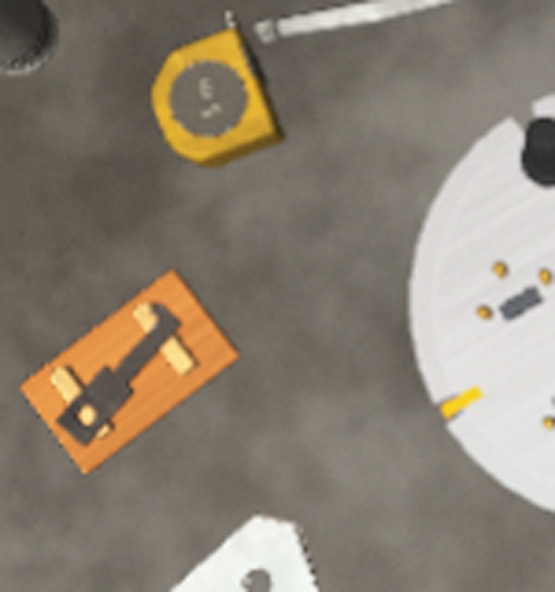

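View pics/c2.png

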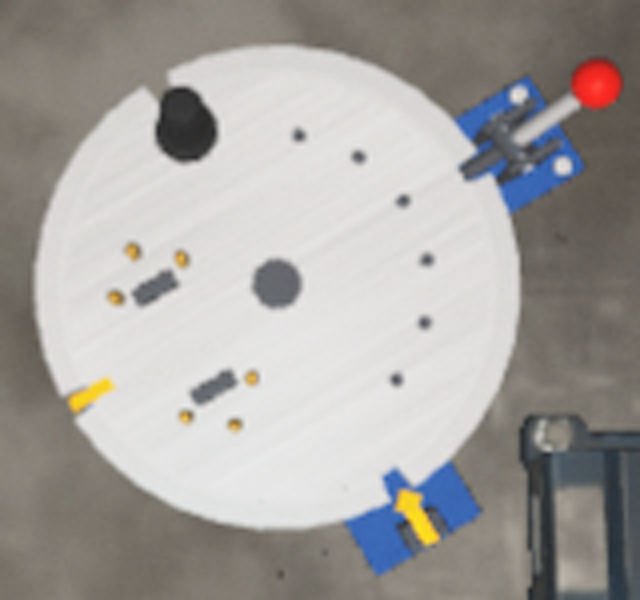

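```bash
python3 - <<'E'
from h import *
i=cv2.imread("pics/top0.png"); d=np.load("pics/top0.npy")
m,f,R,t=K("top")
v,u=np.mgrid[0:480,0:640]; s=np.stack([(u-m["cx"])/f,(v-m["cy"])/f],-1); s0=s.copy()
for _ in range(10): s=s0/(1+m["k1"]*(s**2).sum(-1,keepdims=True))
P=(np.concatenate([s,np.ones((480,640,1))],-1)*d[...,None]-t)@R
def mx(a,b,c,e): print((a,b,c,e),np.nanmax(P[b:e,a:c,2][d[b:e,a:c]>0]))
mx(390,280,510,345); mx(425,160,495,200); mx(405,190,420,210); mx(110,140,175,190);mx(200,180,240,215);mx(230,155,300,182);mx(15,145,140,260)
print(P[162:176:3,455:485:4,2].round())
hm=(P[200:330,160:250,2]); g=i[200:330,160:250].max(-1)
mk=((g<70)&(hm>12)).astype(np.uint8); 
n,l,st,c=cv2.connectedComponentsWithStats(mk); print(st[1:],c[1:]+[160,200])
k=1+np.argmax(st[1:,4]); yx=np.argwhere(l==k)
pts=np.array([atz("top",b+160,a+200,29)[:2] for a,b in yx],np.float32)
r=cv2.minAreaRect(pts); print(r, cv2.boxPoints(r), pts.mean(0))
for y in yx[:0]: pass
print("rest",[atz("top",160+a/3.7,170+b/3.7,8)[:2].round(1) for a,b in((175,270),(238,354),(85,473),(22,388))])
print("slots/bars",[atz("top",262+a/4,180+b/4,z)[:2].round(1) for a,b,z in((155,288,58),(213,387,58),(150,95,42),(277,284,42),(490,165,42))])
E
```

```text
(390, 280, 510, 345) 134.95779665133594
(425, 160, 495, 200) 131.49761066187915
(405, 190, 420, 210) 133.92010047647452
(110, 140, 175, 190) 205.755039113842
(200, 180, 240, 215) 42.48345057521833
(230, 155, 300, 182) 17.14055155535093
(15, 145, 140, 260) 205.755039113842
[[ 1.000e+00 -3.000e+00  3.000e+00  4.000e+00 -0.000e+00  1.290e+02
  -1.000e+00  2.000e+00]
 [-2.000e+00 -2.000e+00 -3.000e+00 -2.000e+00  1.190e+02  1.270e+02
   1.250e+02  1.018e+03]
 [-1.000e+00  0.000e+00 -1.000e+00  1.040e+02  1.180e+02  1.260e+02
   1.280e+02 -1.000e+00]
 [ 3.600e+01  3.900e+01  8.400e+01  9.700e+01  1.080e+02 -3.000e+00
   0.000e+00 -0.000e+00]
 [ 2.400e+01  5.600e+01  7.900e+01  8.500e+01 -2.000e+00  4.000e+00
   3.000e+00 -3.000e+00]]
[[74  2  1  1  1]
 [75  4  1  2  2]
 [20 82  2  3  3]] [[234.         202.        ]
 [235.         204.5       ]
 [180.33333333 283.        ]]
((482.5775451660156, 280.6001892089844), (5.08112096786499, 0.9901627898216248), 27.02951431274414) [[480.0895  279.88666]
 [480.53946 279.00464]
 [485.06558 281.31372]
 [484.61563 282.19574]] [482.80933 280.5332 ]
rest [array([574.5, 226.2]), array([521.1, 186.5]), array([449.2, 280.8]), array([502.4, 320.6])]
slots/bars [array([545.5,   7.3]), array([490.7, -23.7]), array([656.2,   9.4]), array([547.8, -60.1]), array([ 612.7, -180.8])]
```

Emit:
move_arm(rows="6 -6 0 -0.163 -1; 6 -6 0 -0.163 -1; 6 -6 0 -0.163 -1; 6 -6 0 -0.163 -1; 6 -6 0 -0.163 -1", newtons=15)

```text
clock: 0.72
eef_pos: [373.3, 409.4, 222.3]
tcp_rot: [-180.0, 0.0, 119.6]
ft_force: [0.8, 1.3, 0.5]
opening: 44.6
grasp_force: 0.0
```

Emit:
move_arm(rows="1.95 -4.5 0 0 -1; 1.95 -4.5 0 0 -1; 1.95 -4.5 0 0 -1; 1.95 -4.5 0 0 -1; 1.95 -4.5 0 0 -1")

```text
clock: 1.35
eef_pos: [469.9, 184.6, 222.3]
tcp_rot: [-180.0, -0.0, 119.9]
ft_force: [0.6, -0.2, -0.2]
opening: 1.8
grasp_force: 0.0
```

Emit:
move_arm(rows="1.95 -4.5 0 0 -1; 1.95 -4.5 0 0 -1; 1.95 -4.5 0 0 -1; 1.95 -4.5 0 0 -1; 1.95 -4.5 0 0 -1")

```text
clock: 1.98
eef_pos: [567.4, -40.1, 222.3]
tcp_rot: [-180.0, -0.0, 119.9]
ft_force: [0.3, 1.1, 1.3]
opening: 0.5
grasp_force: 0.0
```

Emit:
move_arm(rows="1.95 -4.5 0 0 -1; 1.95 -4.5 0 0 -1; 1.95 -4.5 0 0 -1; 1.95 -4.5 0 0 -1; 1.95 -4.5 0 0 -1")

```text
clock: 2.6
eef_pos: [665.3, -264.7, 221.9]
tcp_rot: [-180.0, -0.0, 119.9]
ft_force: [0.2, 0.9, 0.3]
opening: 0.5
grasp_force: 0.0
```

Emit:
move_arm(rows="0 0 -4 0 -1; 0 0 -4 0 -1; 0 0 -3.2 0 -1; 0 0 0 0 -1; 0 0 0 0 -1")

```text
clock: 3.22
eef_pos: [665.3, -264.2, 111.9]
tcp_rot: [180.0, 0.1, 119.9]
ft_force: [0.9, -0.4, 0.5]
opening: 0.7
grasp_force: 0.0
```

Emit:
move_arm(rows="-0.4 0.69 0 0 -1; -0.4 0.69 0 0 -1; -0.4 0.69 0 0 -1; -0.4 0.69 0 0 -1; -0.4 0.69 0 0 -1")

```text
clock: 3.85
eef_pos: [644.6, -228.7, 111.0]
tcp_rot: [180.0, 0.0, 119.9]
ft_force: [0.6, -0.3, 2.0]
opening: 0.5
grasp_force: 0.6
```

Emit:
move_arm(rows="-0.4 0.69 0 0 -1; -0.4 0.69 0 0 -1; -0.4 0.69 0 0 -1; -0.4 0.69 0 0 -1; 0 0 0 0 -1")

```text
clock: 4.47
eef_pos: [628.5, -200.6, 110.4]
tcp_rot: [180.0, -0.0, 119.9]
ft_force: [0.2, -0.8, 0.3]
opening: 0.6
grasp_force: 0.0
```

```bash
python3 - <<'E'
from h import *
p,d=shot("scene","s1"); cv2.imwrite("pics/s1c.png",cv2.resize(p[200:370,230:450,::-1],None,fx=3,fy=3))
print(env.state()["ft_force"])
E
```

```text
[ 0.53013148  0.70830992 -0.19299485]
```

View pics/s1c.png

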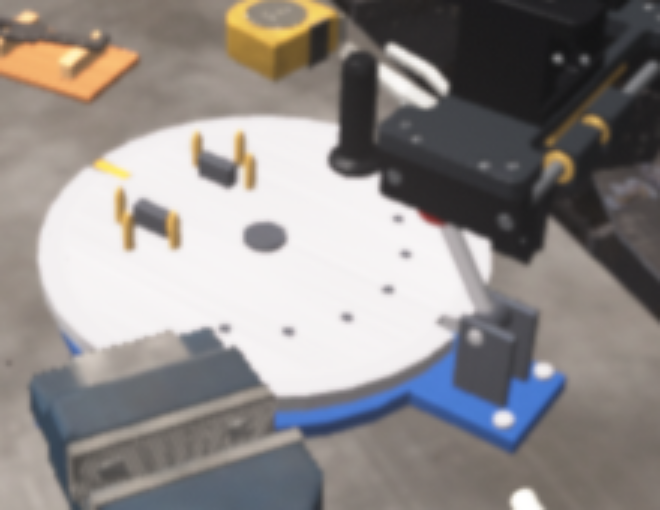

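Emit:
move_arm(rows="0.3 -0.5 4.5 0 -1; 0 0 4.5 0 -1; 0 3.8 0 -0.157 0.3; 0 3.8 0 -0.157 0.3; 0 3.8 0 -0.157 0.3")

```text
clock: 5.15
eef_pos: [631.8, -92.1, 200.8]
tcp_rot: [180.0, 0.0, 92.5]
ft_force: [-0.1, 0.5, -0.1]
opening: 22.4
grasp_force: 0.0
```

Emit:
move_arm(rows="0 3.8 0 -0.157 0.3; 0.3 4.4 0 -0.157 0.3; 0 0 0 -0.157 0.3; 0 0 0 -0.157 0.3; 0 0 0 -0.157 0.3")

```text
clock: 5.78
eef_pos: [634.9, -11.0, 200.7]
tcp_rot: [180.0, 0.0, 47.6]
ft_force: [-0.9, -0.4, 0.5]
opening: 56.2
grasp_force: 0.0
```

Emit:
move_arm(rows="0 0 0 -0.157 0.3; 0 0 0 -0.157 0.3; 0 0 0 0 0.3; 0 0 0 0 0.3; 0 0 0 0 0.3")

```text
clock: 6.4
eef_pos: [634.7, -10.8, 200.6]
tcp_rot: [-180.0, -0.0, 30.0]
ft_force: [0.2, 0.1, -1.0]
opening: 56.8
grasp_force: 0.0
```

```bash
python3 - <<'E'
from h import *
p,d=shot("top","t2"); print(env.state()["eef_pos"])
p,d=shot("scene","s2"); cv2.imwrite("pics/s2c.png",cv2.resize(p[150:350,230:450,::-1],None,fx=3,fy=3))
E
```

```text
[634.74041787 -10.76444033 200.65888724]
```

View pics/s2c.png

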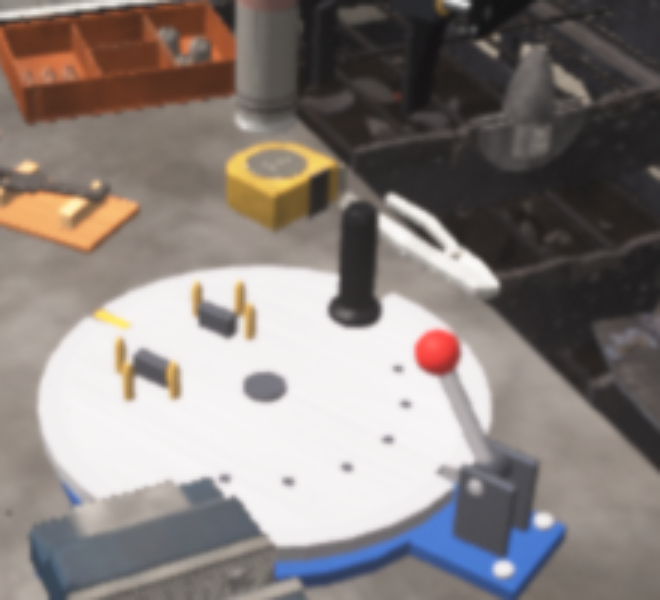

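```bash
python3 - <<'E'
from h import *
for p in((634.5,-9.6,122),(634.5,-9.6,42),(634.7,-10.8,200),(547.9,-59.8,42),(599,-151,119)): print(p,proj("scene",p),(proj("scene",p)-[230,150])*3, proj("top",p))
d=np.load("pics/s2.npy")
print(d[216:228:4,343:356:3])
E
```

```text
(634.5, -9.6, 122) [349.26113232 218.18569789] [357.78339695 204.55709368] [306.77116811 206.53838687]
(634.5, -9.6, 42) [347.17898379 253.63892151] [351.53695137 310.91676452] [308.05618635 213.08399325]
(634.7, -10.8, 200) [351.89827899 180.46027871] [365.69483697  91.38083614] [305.91217049 198.82924265]
(547.9, -59.8, 42) [317.46984133 279.08884844] [262.40952398 387.26654533] [331.09743615 250.98025429]
(599, -151, 119) [370.41627715 265.3013781 ] [421.24883146 345.90413431] [375.47044168 222.44823412]
[[1176.1404  1153.3534  1173.9508  1172.705   1178.0409 ]
 [1162.7405   923.7806   923.91815  921.9377   923.32697]
 [1139.8888   917.00616  917.43896  918.75885  922.17456]]
```

Emit:
move_arm(rows="0 0 -4 0 0.3; 0 0 -4 0 0.3; 0 0.1 -3.4 0 0.3; 0 0 0 0 -1; 0 0 0 0 -1", newtons=15)

```text
clock: 7.12
eef_pos: [635.7, -10.1, 88.0]
tcp_rot: [179.9, -0.1, 29.9]
ft_force: [-0.1, 0.1, -0.0]
opening: 43.8
grasp_force: 0.0
```

Emit:
move_arm(rows="0 0 0 0 -1; 0 0 0 0 -1; 0 0 0 0 -1; 0 0 0 0 -1; 0 0 0 0 -1")

```text
clock: 7.75
eef_pos: [635.6, -9.8, 87.9]
tcp_rot: [179.9, -0.1, 29.9]
ft_force: [-0.7, -0.5, 6.9]
opening: 23.5
grasp_force: 15.0
```

```bash
python3 - <<'E'
import numpy as np
R=100.;a0=np.radians(30);p=lambda a:R*np.array([np.cos(a),np.sin(a)])
n=20;s=np.pi/2/n
print(s)
for k in range(n): print((p(a0+(k+1)*s)-p(a0+k*s)).round(2)/10)
E
```

```text
0.07853981633974483
[-0.419  0.664]
[-0.47   0.629]
[-0.518  0.59 ]
[-0.562  0.548]
[-0.604  0.502]
[-0.641  0.453]
[-0.675  0.401]
[-0.704  0.347]
[-0.729  0.291]
[-0.75   0.233]
[-0.766  0.173]
[-0.777  0.113]
[-0.784  0.051]
[-0.785 -0.01 ]
[-0.782 -0.072]
[-0.774 -0.133]
[-0.761 -0.193]
[-0.744 -0.252]
[-0.721 -0.31 ]
[-0.695 -0.366]
```

Emit:
move_arm(rows="-0.419 0.664 0 0.0785 -1; -0.47 0.629 0 0.0785 -1; -0.518 0.59 0 0.0785 -1; -0.562 0.548 0 0.0785 -1; -0.604 0.502 0 0.0785 -1")

```text
clock: 8.38
eef_pos: [610.8, 18.6, 87.9]
tcp_rot: [179.7, -0.1, 52.5]
ft_force: [3.9, -2.1, 3.2]
opening: 23.6
grasp_force: 15.0
```

Emit:
move_arm(rows="-0.641 0.453 0 0.0785 -1; -0.675 0.401 0 0.0785 -1; -0.704 0.347 0 0.0785 -1; -0.729 0.291 0 0.0785 -1; -0.75 0.233 0 0.0785 -1")

```text
clock: 9.0
eef_pos: [576.0, 36.4, 87.8]
tcp_rot: [179.7, -0.0, 75.0]
ft_force: [2.7, -2.0, 2.6]
opening: 23.2
grasp_force: 15.0
```

Emit:
move_arm(rows="-0.766 0.173 0 0.0785 -1; -0.777 0.113 0 0.0785 -1; -0.784 0.051 0 0.0785 -1; -0.785 -0.01 0 0.0785 -1; -0.782 -0.072 0 0.0785 -1")

```text
clock: 9.62
eef_pos: [537.1, 39.4, 87.8]
tcp_rot: [179.7, 0.0, 97.5]
ft_force: [3.9, -0.6, 2.7]
opening: 23.8
grasp_force: 15.0
```

Emit:
move_arm(rows="-0.774 -0.133 0 0.0785 -1; -0.761 -0.193 0 0.0785 -1; -0.744 -0.252 0 0.0785 -1; -0.721 -0.31 0 0.0785 -1; -0.695 -0.366 0 0.0785 -1")

```text
clock: 10.25
eef_pos: [500.7, 27.6, 87.8]
tcp_rot: [179.7, 0.1, 120.0]
ft_force: [2.3, -0.4, 4.7]
opening: 23.5
grasp_force: 15.0
```

Emit:
move_arm(rows="0 0 0 0 -1; 0 0 0 0 -1; 0 0 0 0 0.3; 0 0 0 0 0.3; 0 0 0 0 0.3")

```text
clock: 10.88
eef_pos: [497.4, 26.8, 86.0]
tcp_rot: [-179.9, -0.0, 119.8]
ft_force: [-0.2, -0.1, -0.1]
opening: 45.7
grasp_force: 0.0
```

Emit:
move_arm(rows="0 0 4 0 0.3; 0 0 4 0 0.3; 0 0 3.5 0 0.3; 2.1 -3.6 0 0 -1; 2.1 -3.6 0 0 -1")

```text
clock: 11.5
eef_pos: [540.6, -45.2, 202.1]
tcp_rot: [179.9, -0.0, 120.0]
ft_force: [0.7, -0.9, -0.4]
opening: 43.7
grasp_force: 0.0
```

Emit:
move_arm(rows="2.1 -3.7 0 0 -1; 2.1 -3.7 0 0 -1; 0 0 0 0 -1; 0 0 0 0 -1; 0 0 0 0 -1")

```text
clock: 12.12
eef_pos: [581.8, -117.3, 201.4]
tcp_rot: [180.0, -0.1, 120.0]
ft_force: [0.6, -0.2, 0.4]
opening: 1.4
grasp_force: 0.0
```

```bash
python3 - <<'E'
from h import *
p,d=shot("scene","s3"); q,d=shot("top","t3")
a=cv2.resize(p[190:350,230:450,::-1],(550,400)); 
b=cv2.resize(q[180:330,240:440,::-1],None,fx=4,fy=4)
cv2.imwrite("pics/s3c.png",a); cv2.imwrite("pics/t3c.png",b)
E
```

```text
(no output)
```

View pics/s3c.png

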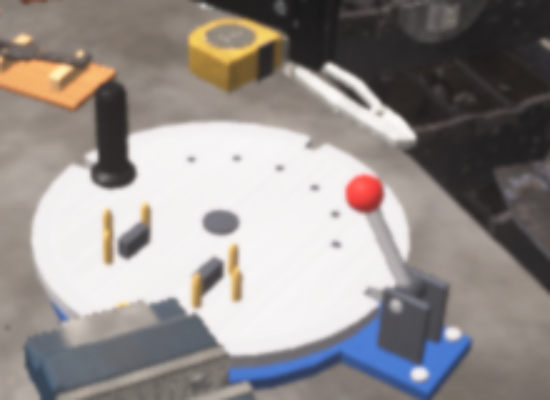

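Emit:
move_arm(rows="0 0 -4.5 0 -1; 0 0 -4.5 0 -1; 0 0 0 0 -1; 0.4 -0.69 0 0 -1; 0.4 -0.69 0 0 -1")

```text
clock: 12.85
eef_pos: [592.0, -133.7, 114.0]
tcp_rot: [179.8, 0.1, 119.9]
ft_force: [-0.3, -0.5, -0.3]
opening: 0.4
grasp_force: 0.0
```

Emit:
move_arm(rows="0.4 -0.69 0 0 -1; 0.4 -0.69 0 0 -1; 0.4 -0.69 0 0 -1; 0.4 -0.69 0 0 -1; 0.4 -0.69 0 0 -1")

```text
clock: 13.48
eef_pos: [610.3, -168.4, 111.5]
tcp_rot: [-180.0, 0.0, 119.8]
ft_force: [-0.6, -0.9, 0.3]
opening: 0.6
grasp_force: 0.2
```

Emit:
move_arm(rows="0.4 -0.69 0 0 -1; 0.4 -0.69 0 0 -1; 0 0 0 0 -1; 0 0 0 0 -1; 0 0 0 0 -1")

```text
clock: 14.1
eef_pos: [618.1, -180.8, 111.6]
tcp_rot: [180.0, -0.0, 119.9]
ft_force: [-0.3, -0.9, -0.4]
opening: 0.2
grasp_force: 0.0
```

Emit:
move_arm(rows="-0.3 0.5 4.5 0 0; -0.5 3 4.5 0 0; -2.5 5 0 0 0; -2.5 5 0 0 0; -2.5 5 0 0 0")

```text
clock: 14.72
eef_pos: [534.1, 5.6, 201.7]
tcp_rot: [180.0, -0.0, 119.9]
ft_force: [0.9, 0.4, -0.4]
opening: 40.2
grasp_force: 0.0
```

```bash
python3 - <<'E'
from h import *
p,d=shot("scene","s4"); q,d=shot("top","t4"); print(env.state()["eef_pos"])
a=cv2.resize(p[190:350,230:450,::-1],None,fx=1.8,fy=1.8)
b=cv2.resize(q[180:330,262:422,::-1],None,fx=2.5,fy=2.5)
c=cv2.resize(q[235:305,155:235,::-1],None,fx=5,fy=5,interpolation=2)
W=np.zeros((600,800,3),np.uint8); W[:288,:396]=a; W[:350,400:]=b[:350,:400]; W[250:,:400]=c
cv2.imwrite("pics/m4.png",W)
E
```

```text
[532.78979607  11.69497019 201.30920205]
```

View pics/m4.png

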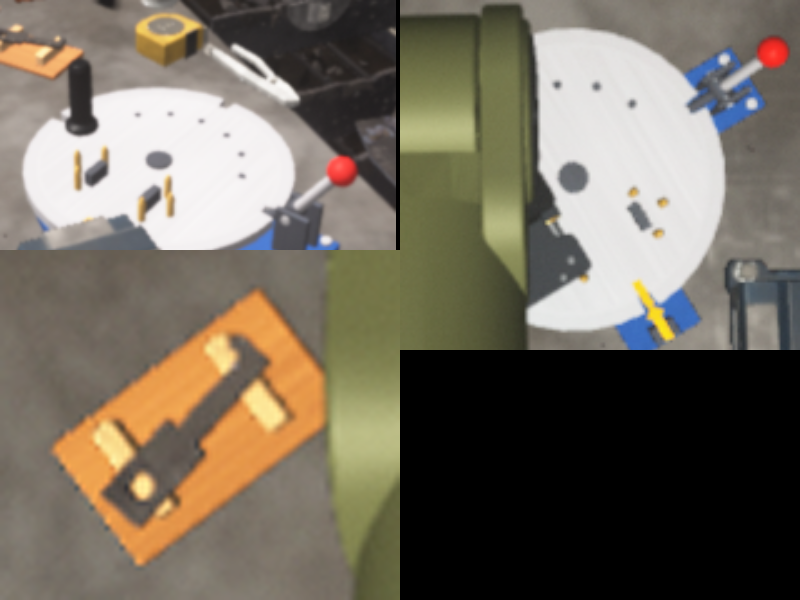

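```bash
python3 - <<'E'
from h import *
q=cv2.imread("pics/t4.png")
px=lambda a,b:(155+a/5-0.4,235+(b-250)/5-0.4)
A=atz("top",*px(121.5,509),29)[:2];B=atz("top",*px(256,348),29)[:2]
c=(A+B)/2;e=(B-A)/np.linalg.norm(B-A);n=np.array([-e[1],e[0]])
print(A,B,c,np.linalg.norm(B-A),np.degrees(np.arctan2(e[1],e[0])))
S=np.arange(-56,57,4);T=np.arange(-24,25,2)
uv=np.array([[proj("top",[*(c+s*e+t*n),29]) for t in T] for s in S],np.float32)
im=cv2.remap(q,uv[...,0],uv[...,1],cv2.INTER_LINEAR).max(-1)
print("t",T)
for s,r in zip(S,im): print("%4d"%s,"".join("#" if x<75 else "+" if x<110 else "." for x in r))
E
```

```text
[475.25226736 283.63665612] [546.76484449 223.84893283] [511.00855592 253.74279448] 93.21277028352124 -39.897136562313634
t [-24 -22 -20 -18 -16 -14 -12 -10  -8  -6  -4  -2   0   2   4   6   8  10
  12  14  16  18  20  22  24]
 -56 .........................
 -52 .......................+.
 -48 .........................
 -44 .......+++++++++++.......
 -40 .......+++++++++++.......
 -36 .......++......+++.......
 -32 .......++......+++.......
 -28 .....++++......+++.......
 -24 .......+++++++++++.......
 -20 ........++++++++++.......
 -16 .......++++++++++........
 -12 ......+++++++++++........
  -8 ......+++++++++++........
  -4 ........++++++.+.........
   0 .........+++++...........
   4 .........+++++...........
   8 .........+++++...........
  12 .........+++++...........
  16 .........+++++...........
  20 .........++++............
  24 .........++++............
  28 .........++++............
  32 .........++++............
  36 .........++++............
  40 .........+++++...........
  44 .........++++++++........
  48 .........................
  52 .........................
  56 .........................
```

Emit:
move_arm(rows="-0.3 4.7 0 0.111 -0.4; -0.3 4.7 0 0.111 -0.4; -0.3 4.7 0 0.111 -0.4; -0.3 4.7 0 0 -0.4; -0.5 4.7 0 0 -0.4")

```text
clock: 15.45
eef_pos: [518.4, 239.7, 201.8]
tcp_rot: [180.0, 0.0, 138.9]
ft_force: [1.2, -0.2, -0.6]
opening: 26.4
grasp_force: 0.0
```

Emit:
move_arm(rows="0 0 -5 0 -0.4; 0 0 -5 0 -0.4; 0 0 -3 0 -0.4; 0 0 0 0 -0.4; 0 0 0 0 -0.4")

```text
clock: 16.08
eef_pos: [519.4, 238.9, 73.0]
tcp_rot: [179.9, 0.1, 138.9]
ft_force: [0.7, 0.8, 0.6]
opening: 26.2
grasp_force: 0.0
```

```bash
python3 - <<'E'
from h import *
p,d=shot("scene","s5"); s=env.state(); print(s["eef_pos"],s["tcp_rot"],s["opening"])
print(proj("scene",[515.8,247.1,29]),proj("scene",s["eef_pos"]))
u,v=map(int,proj("scene",[515.8,247.1,29])); cv2.imwrite("pics/s5c.png",cv2.resize(p[v-60:v+30,u-60:u+60,::-1],None,fx=6,fy=6,interpolation=2))
print(u,v)
E
```

```text
[519.61213301 239.19420927  73.48238584] [1.79820273e+02 5.65808814e-02 1.38912940e+02] 25.96553880412594
[247.83804559 210.84555892] [249.36119422 194.61770631]
247 210
```

View pics/s5c.png

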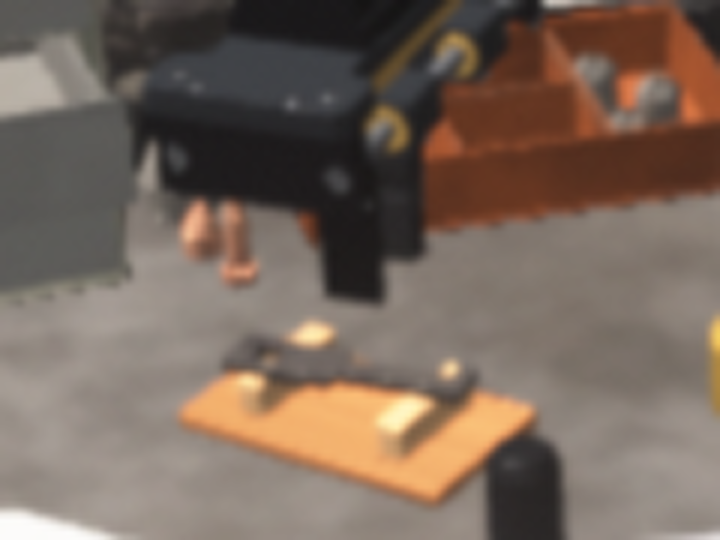

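Emit:
move_arm(rows="-0.37 0.8 0 0 -0.4; 0 0 -3 0 -0.4; 0 0 -2 0 -0.4; 0 0 -1 0 -0.4; 0 0 0 0 -0.4", newtons=25)

```text
clock: 16.75
eef_pos: [513.7, 246.6, 10.9]
tcp_rot: [-179.9, -0.0, 138.9]
ft_force: [0.1, 0.4, 0.5]
opening: 26.2
grasp_force: 0.0
```

Emit:
move_arm(rows="0 0 0 0 -1; 0 0 0 0 -1; 0 0 0 0 -1; 0 0 0 0 -1; 0 0 0 0 -1", newtons=25)

```text
clock: 17.38
eef_pos: [514.6, 246.9, 11.9]
tcp_rot: [180.0, 0.0, 138.9]
ft_force: [0.8, -0.1, 2.2]
opening: 4.4
grasp_force: 25.0
```

Emit:
move_arm(rows="0 0 1 0 -1; 0 0 2 0 -1; 0 0 3 0 -1; 0 0 5 0 -1; 0 0 5 0 -1")

```text
clock: 18.0
eef_pos: [514.4, 246.5, 174.3]
tcp_rot: [179.9, 0.0, 138.9]
ft_force: [0.7, 0.4, -0.8]
opening: 4.5
grasp_force: 25.0
```

Emit:
move_arm(rows="0 0 0 0 -1; 0 0 0 0 -1; 0 0 0 0 -1; 0 0 0 0 -1; 0 0 0 0 -1")

```text
clock: 18.62
eef_pos: [514.1, 246.5, 170.9]
tcp_rot: [-179.9, -0.0, 138.9]
ft_force: [0.5, -0.9, 0.5]
opening: 4.6
grasp_force: 25.0
```

```bash
python3 - <<'E'
from h import *
p,d=shot("scene","s6"); q,dt=shot("top","t6"); s=env.state(); print(s["eef_pos"],s["opening"],s["grasp_force"],s["ft_force"])
u,v=map(int,proj("scene",s["eef_pos"]));print(u,v)
a=cv2.resize(p[v-45:v+30,u-50:u+50,::-1],None,fx=7,fy=7,interpolation=2)
cv2.imwrite("pics/s6c.png",a)
E
```

```text
[514.25809881 246.67822846 171.16687448] 4.900487916919627 24.999707646711613 [0.14791926 0.34267397 0.22314337]
243 152
```

View pics/s6c.png

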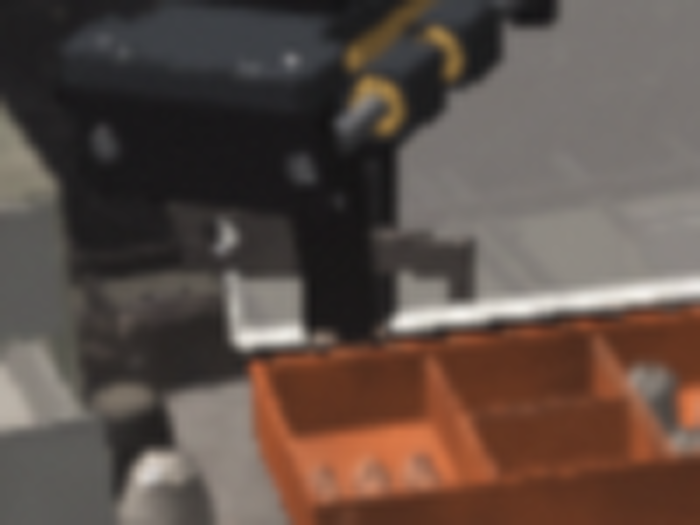

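Emit:
move_arm(rows="0.18 0.12 -4 -0.1 -1; 0 0 -4 -0.1 -1; 0 0 -4 0 -1; 0 0 -1.8 0 -1; 0 0 0 0 -1")

```text
clock: 19.35
eef_pos: [515.6, 247.6, 32.8]
tcp_rot: [-179.9, 0.0, 127.5]
ft_force: [0.6, -0.5, 0.0]
opening: 4.5
grasp_force: 25.0
```

Emit:
move_arm(rows="0 0 -0.2 0 -1; 0 0 -0.2 0 -1; 0 0 -0.1 0 -1; 0 0 0 0 -1; 0 0 0 0 -1")

```text
clock: 19.98
eef_pos: [516.3, 248.1, 28.8]
tcp_rot: [180.0, -0.0, 127.5]
ft_force: [0.5, -0.5, -0.7]
opening: 4.9
grasp_force: 25.0
```

Emit:
move_arm(rows="0 0 -0.15 0 -1; 0 0 -0.15 0 -1; 0 0 -0.1 0 -1; 0 0 0 0 -1; 0 0 0 0 -1")

```text
clock: 20.6
eef_pos: [516.2, 248.0, 24.6]
tcp_rot: [180.0, 0.0, 127.5]
ft_force: [0.1, -0.1, -0.5]
opening: 4.7
grasp_force: 25.0
```

Emit:
move_arm(rows="0 0 -0.15 0 -1; 0 0 -0.15 0 -1; 0 0 0 0 -1; 0 0 0 0 -1; 0 0 0 0 -1")

```text
clock: 21.22
eef_pos: [516.2, 248.0, 21.6]
tcp_rot: [180.0, 0.0, 127.5]
ft_force: [0.8, 0.1, -1.3]
opening: 4.4
grasp_force: 25.0
```

```bash
python3 - <<'E'
from h import *
d=np.load("pics/s6.npy")
def P(u,v):
    r,c=ray("scene",u,v); return (c+r*d[v,u]).round(0)
for a in (180,200,240,260,280,390,420,455,465):
    print(a,[ (b,)+tuple(P(193+a//7,107+b//7)) for b in range(196,310,7) if d[107+b//7,193+a//7]>0 and P(193+a//7,107+b//7)[2]>130])
E
```

```text
180 [(196, np.float64(451.0), np.float64(188.0), np.float64(241.0)), (203, np.float64(472.0), np.float64(280.0), np.float64(202.0)), (210, np.float64(472.0), np.float64(281.0), np.float64(199.0)), (217, np.float64(471.0), np.float64(278.0), np.float64(198.0)), (224, np.float64(472.0), np.float64(281.0), np.float64(195.0)), (231, np.float64(472.0), np.float64(282.0), np.float64(192.0)), (238, np.float64(471.0), np.float64(281.0), np.float64(191.0)), (245, np.float64(472.0), np.float64(282.0), np.float64(188.0)), (252, np.float64(471.0), np.float64(282.0), np.float64(186.0))]
200 [(196, np.float64(456.0), np.float64(184.0), np.float64(241.0)), (203, np.float64(477.0), np.float64(272.0), np.float64(204.0)), (210, np.float64(477.0), np.float64(274.0), np.float64(201.0)), (217, np.float64(477.0), np.float64(275.0), np.float64(199.0)), (224, np.float64(477.0), np.float64(278.0), np.float64(195.0)), (231, np.float64(477.0), np.float64(276.0), np.float64(194.0)), (238, np.float64(477.0), np.float64(276.0), np.float64(192.0)), (245, np.float64(476.0), np.float64(273.0), np.float64(191.0)), (2
[... 4644 characters left out ...]
.float64(538.0), np.float64(218.0), np.float64(184.0))]
465 [(238, np.float64(542.0), np.float64(221.0), np.float64(202.0)), (245, np.float64(542.0), np.float64(222.0), np.float64(199.0)), (252, np.float64(541.0), np.float64(219.0), np.float64(198.0)), (259, np.float64(541.0), np.float64(219.0), np.float64(196.0)), (266, np.float64(541.0), np.float64(218.0), np.float64(194.0)), (273, np.float64(542.0), np.float64(221.0), np.float64(191.0)), (280, np.float64(540.0), np.float64(217.0), np.float64(190.0)), (287, np.float64(541.0), np.float64(219.0), np.float64(187.0)), (294, np.float64(540.0), np.float64(217.0), np.float64(186.0)), (301, np.float64(540.0), np.float64(218.0), np.float64(183.0))]
```

Emit:
move_arm(rows="0 0 -0.3 0 -1; 0 0 -0.3 0 -1; 0 0 -0.1 0 -1; 0 0 0 0 -1; 0 0 0 0 -1")

```text
clock: 21.85
eef_pos: [516.3, 248.0, 14.7]
tcp_rot: [180.0, 0.0, 127.5]
ft_force: [0.5, -0.2, -1.5]
opening: 4.7
grasp_force: 25.0
```

Emit:
move_arm(rows="0 0 -0.1 0 -1; 0 0 0 0 -1; 0 0 0 0 -1; 0 0 0 0 -1; 0 0 0 0 -1")

```text
clock: 22.48
eef_pos: [516.2, 248.0, 13.6]
tcp_rot: [180.0, 0.0, 127.5]
ft_force: [0.2, -0.0, -0.4]
opening: 4.5
grasp_force: 25.0
```

Emit:
move_arm(rows="0 0 0 0 1; 0 0 0 0 1; 0 0 0 0 1; 0 0 0 0 1; 0 0 0 0 1")

```text
clock: 23.1
eef_pos: [516.2, 248.0, 13.6]
tcp_rot: [180.0, 0.0, 127.5]
ft_force: [-0.3, 0.1, 0.1]
opening: 46.7
grasp_force: 0.0
```

Emit:
move_arm(rows="0 0 4 0 1; 0 0 5 0 1; 3 -5 5 0 1; 3 -5 4 0 1; 0 -5 0 0 1")

```text
clock: 23.72
eef_pos: [570.7, 112.0, 183.2]
tcp_rot: [179.6, 0.2, 127.5]
ft_force: [0.2, -1.2, -0.5]
opening: 85.7
grasp_force: 0.0
```

```bash
cat > key.py <<'E'
from h import *
import sys
def keymap(name,c,ang,z=29,S=np.arange(-56,57,4),T=np.arange(-24,25,2),th=75):
    q=cv2.imread(f"pics/{name}.png");e=np.array([np.cos(np.radians(ang)),np.sin(np.radians(ang))]);n=np.array([-e[1],e[0]])
    uv=np.array([[proj("top",[*(c+s*e+t*n),z]) for t in T] for s in S],np.float32)
    im=cv2.remap(q,uv[...,0],uv[...,1],cv2.INTER_LINEAR).max(-1)
    for s,r in zip(S,im): print("%4d"%s,"".join("#" if x<85 else "+" if x<110 else "." for x in r))
E
python3 - <<'E'
from key import *
shot("top","t7"); shot("scene","s7"); print(env.state()["eef_pos"])
keymap("t7",np.array([511.8,253.5]),-52.6,T=np.arange(-40,41,2))
E
```

```text
[568.2543845 104.80839   180.9341736]
 -56 +++++++++++++++++++++++++++++++++++++++++
 -52 +++++++++++++++++++++++++++++++++++++++++
 -48 +++++++++++++++++++++++++++++++++++++++++
 -44 +++++++++++++++++++++++++++++++++++++++++
 -40 #++++++++++++++++++++++++++++++++++++++++
 -36 ####+++++++++++++++++++++++++++++++++++++
 -32 #######++++++++++++++++++++++++++++++++++
 -28 ##########+++++++++++++++++++++++++++++++
 -24 ############+++++++++++++++++++++++++++++
 -20 ################+++++++++++++++++++++++++
 -16 #################++++++++++++++++++++++++
 -12 ####################+++++++++++++++++++++
  -8 #######################++++++++++++++++++
  -4 #########################++++++++++++++++
   0 ############################+++++++++++++
   4 ###############################++++++++++
   8 ##################################+++++++
  12 ######################################+++
  16 ######################################+#+
  20 ########################################+
  24 #########################################
  28 #########################################
  32 #########################################
  36 #########################################
  40 ##+.+####################################
  44 ++.....+#################################
  48 ++........+#########################+++++
  52 +..........+################++++++++++...
  56 +.........+################+++++.........
```

Emit:
move_arm(rows="-1 -4 1 0 -0.2; -1 -4 1 0 -0.2; -1 -4 0 0 -0.2; 0 -2 0 0 -0.2; 0 0 0 0 -0.2")

```text
clock: 24.45
eef_pos: [536.9, -28.3, 199.7]
tcp_rot: [180.0, -0.0, 127.3]
ft_force: [-1.2, -0.7, -0.1]
opening: 44.9
grasp_force: 0.0
```

```bash
python3 - <<'E'
from key import *
shot("top","t8"); print(env.state()["eef_pos"])
keymap("t8",np.array([511.8,253.5]),-52.6,T=np.arange(-40,41,2))
d=np.load("pics/s7.npy"); 
# scene-depth points above the rest
v,u=np.mgrid[170:245,190:300]; Q=[]
for a,b in zip(v.ravel(),u.ravel()):
    if d[a,b]>0:
        r,c=ray("scene",b,a); p=c+r*d[a,b]
        if np.hypot(p[0]-512,p[1]-253)<75 and 12<p[2]<70: Q.append(p)
Q=np.array(Q); print(len(Q),np.percentile(Q[:,2],[5,50,90,95,99,100]))
E
```

```text
[537.0396735  -26.49059199 199.54213766]
 -56 .........................................
 -52 .........................................
 -48 ....................#++..................
 -44 ...................##+...................
 -40 ...................###...................
 -36 ...................+##...............+.++
 -32 ....................#+...................
 -28 ...................###...................
 -24 ..................####+..............+...
 -20 ...................##++..................
 -16 ...................##+...................
 -12 ...................##+...................
  -8 ...................+##+..................
  -4 ...................+#+...................
   0 ....................++.................+.
   4 ....................++...................
   8 ....................++...................
  12 ....................++...............+...
  16 ....................++...................
  20 ....................++...................
  24 ....................++...................
  28 .....................+...................
  32 .....................+...................
  36 ....................#+...................
  40 ...................##++..................
  44 ...................+##...................
  48 .........................................
  52 .........................................
  56 .........................................Traceback (most recent call last):
  File "<stdin>", line 9, in <module>
  File "h.py", line 6, in ray
    m,f,R,t=K(n); d=np.array([(u-m["cx"])/f,(v-m["cy"])/f]); s=d.copy()
            ~^^^
  File "h.py", line 4, in K
    m=camera_model(n); f=240/np.tan(np.radians(m["fov_y"]/2)); return m,f,cv2.Rodrigues(np.array(m["rvec"],float))[0],np.array(m["tvec"],float).ravel()
ValueError: time passes only in moves, steps and waits
```

Emit:
move_arm(rows="-1.09 5.38 0 0 -1; -1.09 5.38 0 0 -1; -1.09 5.38 0 0 -1; -1.09 5.38 0 0 -1; -1.09 5.38 0 0 -1")

```text
clock: 25.12
eef_pos: [481.1, 246.0, 199.5]
tcp_rot: [180.0, -0.0, 127.6]
ft_force: [0.1, -0.2, 0.6]
opening: 1.1
grasp_force: 0.0
```

Emit:
move_arm(rows="0 0 -5.5 0 -1; 0 0 -5.5 0 -1; 0 0 -3.5 0 -1; 0 0 0 0 -1; 0 0 0 0 -1")

```text
clock: 25.75
eef_pos: [483.2, 243.5, 55.9]
tcp_rot: [179.9, 0.0, 127.5]
ft_force: [0.4, -0.7, 0.8]
opening: 0.2
grasp_force: 0.0
```

Emit:
move_arm(rows="0 0 -1.8 0 -1; 0 0 0 0 -1; 0.24 0.18 0 0 -1; 0.24 0.18 0 0 -1; 0.24 0.18 0 0 -1")

```text
clock: 26.38
eef_pos: [490.3, 247.8, 36.9]
tcp_rot: [180.0, 0.0, 127.5]
ft_force: [0.8, -0.2, 0.8]
opening: 0.2
grasp_force: 0.0
```

Emit:
move_arm(rows="0.24 0.18 0 0 -1; 0.24 0.18 0 0 -1; 0.24 0.18 0 0 -1; 0.24 0.18 0 0 -1; 0.24 0.18 0 0 -1")

```text
clock: 27.0
eef_pos: [502.0, 256.6, 36.6]
tcp_rot: [180.0, 0.0, 127.5]
ft_force: [0.6, 0.9, -0.3]
opening: 0.5
grasp_force: 0.0
```

Emit:
move_arm(rows="0.24 0.18 0 0 -1; 0 0 0 0 -1; -0.8 -0.6 2 0 -0.2; 0 -1 5 0 -0.2; 0 -1 5 0 -0.2")

```text
clock: 27.62
eef_pos: [495.7, 231.8, 157.6]
tcp_rot: [-179.9, 0.0, 127.5]
ft_force: [0.4, 0.6, 0.0]
opening: 22.5
grasp_force: 0.0
```

Emit:
move_arm(rows="0.8 -5 2 0 -0.2; 0.8 -5 0 0 -0.2; 0.8 -5 0 0 -0.2; 0.8 -5 0 0 -0.2; 0.8 -5 0 0 -0.2")

```text
clock: 28.25
eef_pos: [536.2, -19.2, 176.8]
tcp_rot: [179.9, -0.0, 127.5]
ft_force: [0.8, 0.3, 0.4]
opening: 34.6
grasp_force: 0.0
```

```bash
python3 - <<'E'
from key import *
shot("top","t9"); print(env.state()["eef_pos"])
keymap("t9",np.array([511.8,253.5]),-52.6,T=np.arange(-40,41,2))
E
```

```text
[536.58791486 -28.29402517 177.32116685]
 -56 ...................+.....................
 -52 .........................................
 -48 .........................................
 -44 ......................++##+++++++........
 -40 ......................+##++###+++.......+
 -36 ......................+##......++....+.++
 -32 ......................+#+.......+.....+++
 -28 .......................++......++.....++.
 -24 ......................+++++++++++....+...
 -20 ......................++++++##+++........
 -16 ......................+++++++++++........
 -12 .......................++++++++++........
  -8 .......................++++++++++........
  -4 ........................+++++++..........
   0 ..........................++++.......+++.
   4 ..........................++++.........+.
   8 ..........................++++...........
  12 ..........................++++.......+...
  16 ...........................++++..........
  20 ...........................+++...........
  24 ..........................++++...........
  28 ..........................++++...........
  32 ...........................+++...........
  36 ...........................++++..........
  40 .......................+.++++++..........
  44 .......................++++++++..........
  48 .........................................
  52 .........................................
  56 .........................................
```

Emit:
move_arm(rows="-0.39 5.95 0 0.017 -0.1; -0.39 5.95 0 0 -0.1; -0.39 5.95 0 0 -0.1; -0.39 5.95 0 0 -0.1; -0.39 5.95 0 0 -0.1")

```text
clock: 28.92
eef_pos: [516.3, 281.8, 176.8]
tcp_rot: [180.0, -0.0, 128.4]
ft_force: [0.6, -0.1, 1.2]
opening: 38.9
grasp_force: 0.0
```

Emit:
move_arm(rows="0 0 -5.5 0 -0.1; 0 0 -5 0 -0.1; 0 0 0 0 -0.1; 0 0 0 0 -0.1; 0 0 0 0 -0.1")

```text
clock: 29.55
eef_pos: [518.5, 280.6, 74.3]
tcp_rot: [179.7, 0.0, 128.4]
ft_force: [-0.3, -0.1, 1.2]
opening: 39.5
grasp_force: 0.0
```

Emit:
move_arm(rows="-0.13 -1.04 0 0 -0.1; 0 0 0 0 -0.1; 0 0 -2 0 -0.1; 0 0 0 0 -0.1; 0 0 0 0 -0.1")

```text
clock: 30.18
eef_pos: [515.1, 269.3, 51.0]
tcp_rot: [-179.9, 0.0, 128.5]
ft_force: [-0.0, 0.1, 0.8]
opening: 39.1
grasp_force: 0.0
```

Emit:
move_arm(rows="0 0 -2 0 -0.1; 0 0 -1.5 0 -0.1; 0 0 -0.5 0 -0.1; 0 0 0 0 -0.1; 0 0 0 0 -0.1")

```text
clock: 30.8
eef_pos: [515.9, 269.5, 12.0]
tcp_rot: [179.9, 0.0, 128.4]
ft_force: [0.4, -0.0, -0.1]
opening: 39.1
grasp_force: 0.0
```

Emit:
move_arm(rows="0 0 0 0 -0.3; 0 0 0 0 -0.45; 0 0 0 0 -0.6; 0 0 0 0 -0.7; 0 0 0 0 -0.7", newtons=8)

```text
clock: 31.42
eef_pos: [515.8, 269.7, 12.0]
tcp_rot: [179.9, -0.0, 128.4]
ft_force: [-0.1, 0.8, 2.6]
opening: 24.4
grasp_force: 8.0
```

Emit:
move_arm(rows="0 0 0 0 -1; 0 0 0.3 0 -1; 0 0 0.7 0 -1; 0 0 1 0 -1; 0 0 1 0 -1", newtons=10)

```text
clock: 32.05
eef_pos: [515.5, 269.3, 42.4]
tcp_rot: [180.0, 0.0, 128.4]
ft_force: [0.2, -0.0, -1.5]
opening: 24.3
grasp_force: 10.0
```

Emit:
move_arm(rows="0 0 2 0 -1; 0 0 3 0 -1; 0 0 4 0 -1; 0 0 2 0 -1; 0 0 0 0 -1")

```text
clock: 32.67
eef_pos: [516.8, 270.1, 154.5]
tcp_rot: [179.7, -0.0, 128.4]
ft_force: [-0.1, 0.1, -0.9]
opening: 24.2
grasp_force: 10.0
```

```bash
python3 - <<'E'
from h import *
p,d=shot("scene","s10"); s=env.state(); e=s["eef_pos"]; print(e,s["tcp_rot"],s["opening"])
import time
m,f,R,t=K("scene"); u0,v0=proj("scene",e).astype(int)
v,u=np.mgrid[0:480,0:640]; q=np.stack([(u-m["cx"])/f,(v-m["cy"])/f],-1); w=q.copy()
for _ in range(10): w=q/(1+m["k1"]*(w**2).sum(-1,keepdims=True))
P=(np.concatenate([w,np.ones((480,640,1))],-1)*d[...,None]-t)@R
rel=P-e; a=np.radians(-51.6); ee=np.array([np.cos(a),np.sin(a)]); n=np.array([-ee[1],ee[0]])
S=rel[...,:2]@ee; T=rel[...,:2]@n; Z=rel[...,2]
ok=(d>0)&(abs(T)<22)&(abs(S)<75)&(Z>-25)&(Z<32)
for lo in range(-60,75,6):
    k=ok&(S>=lo)&(S<lo+6)
    if k.sum()>2: print(lo,k.sum(),"T",np.percentile(T[k],[5,95]).round(),"Z",np.percentile(Z[k],[5,50,95]).round())
E
```

```text
[515.80677736 269.62533275 152.73179753] [ 1.79881210e+02 -1.19068482e-02  1.28444276e+02] 24.569374265385004
-42 4 T [-6.  9.] Z [17. 17. 18.]
-36 14 T [-14.   3.] Z [14. 17. 18.]
-30 9 T [-13.  -1.] Z [14. 16. 18.]
-24 6 T [-13.  -9.] Z [14. 17. 18.]
-12 25 T [-22.  15.] Z [ 5. 17. 30.]
-6 53 T [-22.  15.] Z [ 2. 18. 30.]
0 45 T [-22.  15.] Z [ 4. 19. 30.]
6 95 T [-21.  20.] Z [ 2. 17. 31.]
12 16 T [-10.  14.] Z [13. 17. 29.]
18 9 T [-7.  5.] Z [14. 17. 18.]
24 12 T [-6.  6.] Z [13. 16. 18.]
30 12 T [-6.  6.] Z [14. 17. 18.]
36 11 T [-6.  4.] Z [13. 17. 18.]
42 12 T [-6.  7.] Z [14. 17. 18.]
48 10 T [-11.   4.] Z [14. 17. 19.]
54 24 T [-12.   7.] Z [12. 16. 19.]
```

```bash
python3 - <<'E'
from h import *
d=np.load("pics/s10.npy"); e=np.array([515.8,269.6,152.7])
m,f,R,t=K("scene")
v,u=np.mgrid[0:480,0:640]; q=np.stack([(u-m["cx"])/f,(v-m["cy"])/f],-1); w=q.copy()
for _ in range(10): w=q/(1+m["k1"]*(w**2).sum(-1,keepdims=True))
r=np.concatenate([w,np.ones((480,640,1))],-1)
P=(r*d[...,None]-t)@R
C=-R.T@t; D=r@R; F=C+D*((e[2]+17-C[2])/D[...,2])[...,None]-e  # plane of key
G=P-e
a=np.radians(-51.6); ee=np.array([np.cos(a),np.sin(a)]); n=np.array([-ee[1],ee[0]])
ok=(d>0)&(G[...,2]>10)&(G[...,2]<21)&(abs(G[...,:2]@n)<18)&(abs(G[...,:2]@ee)<75)
S=F[...,:2]@ee; T=F[...,:2]@n
for A in (S[ok],(G[...,:2]@ee)[ok]): print(np.sort(A)[:6].round(1),np.sort(A)[-6:].round(1))
h=S>20; print("shaft T",np.percentile(T[ok&(S>20)&(S<50)],[3,97]),"bit",np.percentile(T[ok&(S>50)],[3,97]),"head",np.percentile(T[ok&(S<-15)],[3,97]))
E
```

```text
[-37.7 -37.5 -36.9 -36.4 -35.6 -35. ] [61.9 61.9 62.8 62.8 63.7 63.7]
[-38.  -36.9 -36.8 -36.1 -34.7 -34. ] [58.2 58.3 58.9 59.  59.  59. ]
shaft T [-12.68713342   7.18203716] bit [-19.00963826   5.95920608] head [-18.30941127   6.47793235]
```

Emit:
move_arm(rows="-0.48 -4 0.5 -0.037 -1; -0.48 -4 0.5 -0.037 -1; -0.48 -4 0 -0.037 -1; -0.48 -4 0 -0.036 -1; -0.48 -4 0 0 -1")

```text
clock: 33.35
eef_pos: [490.2, 68.0, 160.5]
tcp_rot: [-179.9, -0.0, 120.0]
ft_force: [0.3, 0.1, 0.7]
opening: 24.9
grasp_force: 10.0
```

Emit:
move_arm(rows="0 -4 0 0 -1; 0 -4 0 0 -1; 0 -4 0 0 -1; 0 -3.1 0 0 -1; 0 0 0 0 -1")

```text
clock: 33.98
eef_pos: [490.3, -84.4, 160.8]
tcp_rot: [-179.9, 0.0, 119.7]
ft_force: [-0.4, 0.9, -1.8]
opening: 24.7
grasp_force: 10.0
```

Emit:
move_arm(rows="0 0 0 0 -1; 0 0 0 0 -1; 0 0 0 0 -1; 0 0 0 0 -1; 0 0 0 0 -1")

```text
clock: 34.6
eef_pos: [491.5, -81.4, 161.6]
tcp_rot: [180.0, 0.0, 120.0]
ft_force: [0.0, 0.5, -0.7]
opening: 25.0
grasp_force: 10.0
```

Emit:
move_arm(rows="-0.06 0.03 -4 0 -1; 0 0 -3 0 -1; 0 0 -2 0 -1; 0 0 0 0 -1; 0 0 0 0 -1")

```text
clock: 35.22
eef_pos: [491.5, -81.4, 72.5]
tcp_rot: [179.9, 0.0, 120.0]
ft_force: [-0.1, 0.3, 0.6]
opening: 24.5
grasp_force: 10.0
```

```bash
python3 - <<'E'
from h import *
p,_=shot("scene","s11"); s=env.state(); e=s["eef_pos"]; print(e,s["opening"],s["tcp_rot"])
a=np.radians(-60);ee=np.array([np.cos(a),np.sin(a)]); n=np.array([-ee[1],ee[0]]); N=np.array([496,-90.])
# compare predicted and seen: gold pin pixels in the scene image
h=cv2.cvtColor(p,cv2.COLOR_RGB2HSV); g=((h[...,0]>12)&(h[...,0]<28)&(h[...,1]>110)&(h[...,2]>90)).astype(np.uint8)
g[:230]=0
k,l,st,c=cv2.connectedComponentsWithStats(g); print([(x.round(1).tolist(),int(y[4])) for x,y in zip(c[1:],st[1:]) if 4<y[4]<200 ])
for x,y in((55.5,0),(-55.5,0),(38,21),(38,-21),(-38,21),(-38,-21)): print((x,y),proj("scene",[*(N+x*ee+y*n),58]).round(1))
E
```

```text
[491.75627024 -81.36236179  72.70504179] 24.308653774958373 [1.79896213e+02 4.49375194e-02 1.20023893e+02]
[([255.3, 230.5], 14), ([295.9, 242.7], 63), ([313.8, 239.5], 29), ([289.9, 258.0], 32), ([272.5, 286.5], 30), ([323.3, 298.8], 53), ([308.3, 305.6], 36)]
(55.5, 0) [324.1 301.6]
(-55.5, 0) [272.2 277.3]
(38, 21) [322.7 291.2]
(38, -21) [308.1 304.2]
(-38, 21) [287.4 275. ]
(-38, -21) [272.3 287. ]
```

Emit:
move_arm(rows="0 0 -0.6 0 -1; 0 0 -0.6 0 -1; 0 0 -0.5 0 -1; 0 0 -0.4 0 -1; 0 0 0 0 -1")

```text
clock: 35.9
eef_pos: [490.5, -81.3, 50.2]
tcp_rot: [-180.0, -0.0, 120.0]
ft_force: [0.3, 0.0, -0.6]
opening: 24.6
grasp_force: 10.0
```

Emit:
move_arm(rows="0 0 -0.2 0 -1; 0 0 -0.2 0 -1; 0 0 0 0 -1; 0 0 0 0 -1; 0 0 0 0 -1")

```text
clock: 36.52
eef_pos: [490.9, -81.3, 46.7]
tcp_rot: [180.0, 0.0, 120.0]
ft_force: [-0.3, -0.4, -0.7]
opening: 24.4
grasp_force: 10.0
```

Emit:
move_arm(rows="0 0 -0.1 0 -1; 0 0 0 0 -1; 0 0 0 0 -0.35; 0 0 0 0 -0.2; 0 0 0 0 -0.15")

```text
clock: 37.15
eef_pos: [490.7, -81.3, 45.5]
tcp_rot: [-180.0, 0.0, 120.0]
ft_force: [-0.6, 0.2, 1.1]
opening: 35.1
grasp_force: 0.0
```

Emit:
move_arm(rows="0 0 0 0 -0.15; 0 0 0 0 -0.15; 0 0 3 0 -0.15; 0 0 5 0 -0.15; 0 0 6 0 -0.15")

```text
clock: 37.78
eef_pos: [489.9, -81.3, 186.4]
tcp_rot: [-179.9, -0.0, 120.0]
ft_force: [1.1, 0.8, 0.7]
opening: 36.9
grasp_force: 0.0
```

Emit:
move_arm(rows="0.5 5 0 0 0; 0.5 5 0 0 0; 0.5 5 0 0 0; 0.5 5 0 0 0; 0.5 5 0 0 0")

```text
clock: 38.4
eef_pos: [515.9, 170.3, 185.7]
tcp_rot: [180.0, -0.0, 120.0]
ft_force: [0.8, -1.2, 0.2]
opening: 43.7
grasp_force: 0.0
```

Emit:
move_arm(rows="0 3 0 0 0; 0 3 0 0 0; 0 0 0 0 0; 0 0 0 0 0; 0 0 0 0 0")

```text
clock: 39.02
eef_pos: [516.1, 227.1, 185.7]
tcp_rot: [180.0, 0.0, 119.9]
ft_force: [0.0, -0.1, -0.0]
opening: 43.4
grasp_force: 0.0
```

```bash
python3 - <<'E'
from key import *
q,d=shot("top","t12"); p,ds=shot("scene","s12")
N=np.array([496,-90.]); keymap("t12",N,-60,z=63,S=np.arange(-60,61,4),T=np.arange(-30,31,2))
m,f,R,t=K("scene")
a=np.radians(-60);ee=np.array([np.cos(a),np.sin(a)]); n=np.array([-ee[1],ee[0]])
for nm,dd in(("top",d),("scene",ds)):
    for s in range(-44,45,8):
        o=[]
        for tt in (-4,0,4):
            u,v=proj(nm,[*(N+s*ee+tt*n),63]).round().astype(int); r,c=ray(nm,int(u),int(v)); o.append(round(float((c+r*dd[v,u])[2])))
        print(nm,s,o)
E
```

```text
-60 ...............................
 -56 ...............................
 -52 ...............................
 -48 ...............................
 -44 ...........+++++++++...........
 -40 ...........+++++++++...........
 -36 ...........+++......+..........
 -32 ...........++......++..........
 -28 ...........++....+.............
 -24 ...........+++++++++...........
 -20 ...........+++++++++...........
 -16 ..............++++++...........
 -12 ...............++++............
  -8 .................++............
  -4 ................+..............
   0 ...............++..............
   4 ...............................
   8 ...............................
  12 ...............................
  16 ...............................
  20 ...............................
  24 ...............................
  28 ............+..................
  32 ...............................
  36 ...............................
  40 ...............................
  44 ...............................
  48 ...............................
  52 ...............................
  56 ...............................
  60 ...............................
top -44 [63, 60, 60]
top -36 [57, 56, 58]
top -28 [62, 63, 61]
top -20 [65, 63, 65]
top -12 [63, 63, 62]
top -4 [66, 61, 61]
top 4 [63, 65, 65]
top 12 [64, 65, 62]
top 20 [64, 63, 62]
top 28 [63, 63, 67]
top 36 [63, 61, 62]
top 44 [61, 64, 66]
scene -44 [62, 60, 62]
scene -36 [61, 62, 62]
scene -28 [56, 56, 60]
scene -20 [62, 62, 61]
scene -12 [62, 61, 63]
scene -4 [61, 62, 63]
scene 4 [62, 61, 41]
scene 12 [62, 64, 61]
scene 20 [63, 61, 62]
scene 28 [62, 62, 61]
scene 36 [62, 61, 62]
scene 44 [62, 61, 61]
```

```bash
python3 -c "
from cell import env
print(env.close_job())"
```

```text
the job is handed in; nothing more can be done
None
```

The job is handed in at about 39 s on the clock. The lever was freed, the table was turned a quarter turn into the detent with the nest at the pointer, and it was locked again. The key lies flat in the nest at its expected height, with the gripper clear. On the first grasp the key turned on edge in the fingers, so I set it back on the rest, tipped it flat and picked it up again. The arm was never sent to the tape measure, magnet or marker.

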